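# Shut and pin the hall key box

## Task

Lock up the key box on the hall table. Lift out the red-headed pin that props its sliding cover open and lay it down flat on the light tan leather mat, let it go and slide the white cover fully shut; then take the pin again and push it home through the hasp holes, through both steel lugs and the cover's eye, until its head sits against a lug. Leave the other things on the table where they are.

Things in the scene. Friction and masses are not known exactly. Their poses are not given: they have to be found in the camera images.
- keybox: pale wooden open-topped key box, fixed, at a varying place and yaw (under 0.3 rad); 120 (x) x 240 (y) x 60 mm tall, side rails to 70 mm; origin at the centre of its underside, x away from the robot, y along the slide. A steel hasp of two upright lugs stands past its +y end (see point lock); a wooden post inside it has the prop hole (see point prop)
- prop (a point): centre of the mouth of the prop hole, a vertical 14 mm hole 52 mm deep in a 40 mm square post inside the key box, top flush with the box rim 60 mm above the table; the pin stands in it at the start
- cover (a joint): white cover's slide, m: 0 = fully shut (end stop), grows as it moves to the box's -y (open); end stop 0.13, starts at 0.09 to 0.12; slides with about 3 to 5 N. Plate 102 x 240 x 8 mm, top 68 mm above the table, with an upright steel eye (8 mm thick, 14 mm hole) on its +y end that comes between the lugs, holes in line, when shut. It cannot pass the pin standing in the prop hole
- cover_grip (a point): centre of the top of the dark grip ridge on the cover, 94 mm above the table; the ridge is 50 mm (box x) x 16 mm (box y) and stands 26 mm above the cover; moves with the cover
- lock (a point): midpoint of the hasp: on the common axis of the holes (along the box's x), 88 mm above the table; axes as the key box. The two lugs are 8 mm thick, 30 mm wide (y), tops 110 mm above the table, 14 mm holes; their outer faces are 14 mm to either side (x) of this point; the shut cover's eye is between them. The pin may enter from either side
- pin: loose pin, about 60 g: red square head 24 x 24 x 36 mm, steel shank 10 mm diameter, 48 mm long, tapered tip. Origin at the shoulder (shank meets head), z from tip to head, x and y across the head's flats. Starts upright in the prop hole, shoulder resting on the post, flats within 0.2 rad of the box's. Head-heavy: laid down it rests on a flat of the head, shank level 12 mm above the surface
- pin_tip (a point): the pin's tip, 48 mm from the shoulder
- pin_waist (a point): point on the shank's axis 14 mm from the shoulder; it coincides with point lock when the head sits against a lug
- mat: light tan leather mat, fixed, 170 (x) x 240 (y) x 3 mm, at a varying place and yaw (under 0.3 rad); origin at the centre of its underside
- fob: black car-key fob 50 x 34 x 14 mm lying on the outer (+y) part of the mat; bystander, to be left alone; origin at the centre of its underside
- case: black eyeglass case 160 x 60 x 36 mm; bystander, to be left alone; origin at the centre of its underside
- cards: red card box 65 x 90 x 20 mm; bystander, to be left alone; origin at the centre of its underside
- mug: white mug, rim radius 40 mm, 90 mm tall; bystander, to be left alone; origin at the centre of its underside
- books: two stacked books, about 150 x 210 mm, 40 mm high; bystander, to be left alone; origin at the centre of its underside
- candle: brass wire candle holder, radius 38 mm, 120 mm tall; bystander, to be left alone; origin at the centre of its underside
Mind the look-alikes: they are no part of the job. Leave any blue or green look-alike of the pin alone.

How it is judged:
By the outcome, as a careful person would: the job done as asked, in the order asked, and still so for the second after the job is handed in, with the robot touching nothing.
It also fails if it takes over 72 s, if anything falls off the work surface, if the arm or the gripper's body presses on something with over 40 N, if the wrist force passes 120 N, or if a joint passes its speed limit or range.

## Robot

A 7-joint arm with a two-finger parallel gripper is mounted at the origin on the work surface. World frame = base frame: x ahead of the robot, y to its left, z up, the work surface at z = 0. Lengths are in mm, angles in rad, forces in N, time in s.
With the tool pointing down it reaches from about 400 to 875 mm from the base axis. Payload 4.4 kg.
Tool frame: the origin (TCP) lies at the very end of the fingers, on their centre line; the grasp point (between the pads) lies 19 mm behind it; z points along the fingers, y is the direction in which the jaws open and shut (so a half turn about z gives the same grasp; the last joint's range is limited). The gripper opens to 85 mm and grips with 20 to 120 N. Pads are 22 mm wide; open, the fingers measure 114 mm over their backs; the gripper's body (76 mm by 85 mm) begins 54 mm behind the grasp point. The pads swing forward as they close: fully open they stand 13 mm farther back than shut.
Start: joints at [1.065, 0.628, 0.038, 1.517, -0.027, 0.996, -0.02], TCP at [276.771, -588.146, 231.313] pointing down, gripper open.
Joint ranges: [-3.06, 3.06], [-0.37, 2.12], [-1.25, 1.32], [0.18, 2.47], [-1.1, 4.24], [0.23, 1.98], [-2.94, 2.94]. Speed limits (rad/s): [2.57, 2.57, 3.14, 3.14, 3.14, 3.14, 3.14].

## Interface

Orientations are given as [roll, pitch, yaw] about the fixed x, y, z axes, in that order (R = Rz(yaw) Ry(pitch) Rx(roll)).
In Python, from cell import ctrl, eyes gives the robot as it stands.
- The arm moves only by the tool move_arm, never from a script. Its argument "increments" is a list of rows, each a list of 6 numbers: the shift along the tool's x, y, z in cm, then the turn, a rotation vector about the tool's x, y, z in degrees. In form: [[x, y, z, wx, wy, wz], ...]. A call has 1 to 20 rows; each row is the pose to reach, as a shift and turn from the pose commanded when the call began, along the tool's axes at that moment; what a row does not reach only later rows make up. A row lasts 1/10 s, in which the tool goes at most 50 mm and 8.59 degrees, less where a joint would pass 70% of its speed; a pose out of reach is approached as far as the arm can. A call with a gripper value outside its range is refused whole. "grip" is the opening, from -1 (shut) to 1 (fully open), set as the call begins (left out, the last holds). The fingers move at their own pace and stop on an object; the grip force is fixed at half the most. Time passes only in rows, so rows that repeat a pose let the fingers close. It gives the time, the measured TCP pose, the force and the opening at its end, in the units of the state.
- ctrl.read_state(): the state, without advancing time (a new reading comes with each control period).
- eyes.get_image(name): name is "scene" or "top"; returns the picture (400x640x3 uint8, red, green, blue); there is no depth.
- eyes.calibration(name): a dict with "fx", "fy", "cx", "cy" (pixels), "pose" (4x4, takes a point from camera to world coordinates). Camera axes: x right, y up, looking along -z (the intrinsics and any distortion apply to the point x, -y, -z); pixel columns grow to the right and rows downward; lengths in mm; the calibration is good to about 2 mm. A picture is of the moment at which its call begins. calibration takes no time and is no camera call.
- ctrl.finish_job(): hands the job in, once; it reports no verdict.
The state is a dict: "clock": time; "qpos": joint angles; "qd": joint speeds; "tau": joint torques, N m; "eef_pos": TCP position; "tool_rot": TCP orientation; "force": force on the tool from outside, world axes, zero at the start; "torque": the same for the moment, N m; "width": finger opening in mm.
Only numpy, scipy, OpenCV 4.12 (cv2) and the standard library are available. Lean on these libraries where they do the work, as an engineer would, in place of code of your own. Each camera call takes 0.05 s, during which the arm holds its last target. There are 200 camera calls.

## Working session

There is one attempt and no reset: what is moved stays moved. The work goes in short steps, Python scripts to look and compute and a tool call to move; the robot and the scene stay as the last step left them, time stands still between calls to the robot, and variables do not carry over. Pictures are saved under pics/ and viewed, about 8 in all and at most 12, crops included, and the job is handed in when it is done.

Besides the shell and the picture viewer there is one more tool, called after "Emit:" by a JSON object that holds its "name" and its "arguments". move_arm: Moves the arm, as the interface text tells. Its arguments: {"type":"object","properties":{"increments":{"type":"array","items":{"type":"array","items":{"type":"number"}}},"grip":{"type":"number"}},"required":["increments"]}

```bash
ls; mkdir -p pics
python3 - <<'E'
from cell import ctrl, eyes
import cv2,numpy as np
for n in("scene","top"):
    im=eyes.get_image(n); cv2.imwrite(f"pics/{n}0.png",im[:,:,::-1])
    c=eyes.calibration(n); print(n,{k:(np.round(v,3).tolist() if k=='pose' else v) for k,v in c.items()})
s=ctrl.read_state();print(s)
E
```

```text
pics
scene {'fx': 368.1343413399052, 'fy': 368.1343413399052, 'cx': 323.68692133063746, 'cy': 196.8925837768964, 'pose': [[-0.738, -0.39, 0.551, 1128.843], [0.675, -0.432, 0.598, 588.415], [0.005, 0.813, 0.582, 680.258], [0.0, 0.0, 0.0, 1.0]]}
top {'fx': 519.8986461004728, 'fy': 519.8986461004728, 'cx': 320.9822723939043, 'cy': 198.43229903749392, 'pose': [[0.003, 0.991, -0.132, 319.891], [-1.0, 0.003, -0.003, -63.58], [-0.002, 0.132, 0.991, 1856.392], [0.0, 0.0, 0.0, 1.0]]}
{'clock': 0.1, 'qpos': array([ 1.0651894 ,  0.62924805,  0.03842492,  1.51826524, -0.0270003 ,
        0.99630361, -0.02003798]), 'qd': array([-0.00034343, -0.00104902,  0.0018206 , -0.00297936, -0.00070618,
        0.00027578,  0.00056954]), 'tau': array([ 2.83783913e-03, -5.64526606e+01,  1.23061426e+00, -1.93973655e+01,
        1.13038521e-02,  5.41330330e-03,  3.51018150e-05]), 'eef_pos': array([ 276.54709268, -587.61745042,  230.48519006]), 'tool_rot': array([-3.13988563e+00,  5.05343242e-06,  4.39784888e-01]), 'force': array([-0.7157652 , -0.74898582,  0.16523841]), 'torque': array([ 0.02618784, -0.01767525,  0.01963758]), 'width': 85.36435867958598}
```

View pics/top0.png

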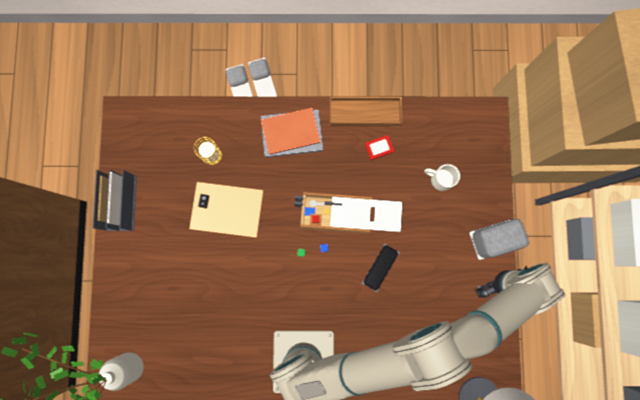

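View pics/scene0.png

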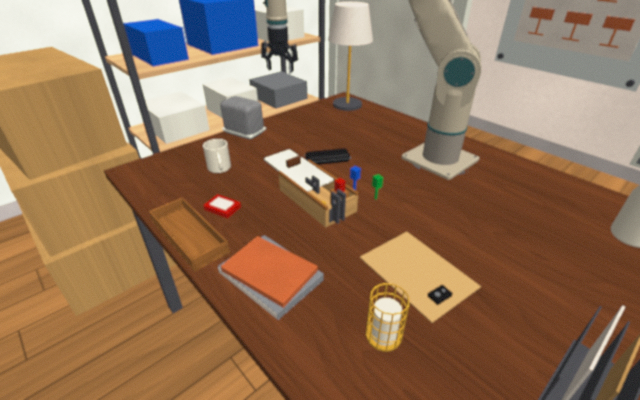

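Candidates for the pin are the red head in the box at top (315,219) / scene (341,186), the blue one at (324,248) and the green one at (301,252). The red cards at (378,147) are flat. I choose the red head in the box and will check it in close crops.

Run:
```python
import cv2,numpy as np
t=cv2.imread("pics/top0.png");s=cv2.imread("pics/scene0.png")
a=cv2.resize(t[180:265,285:417],(792,510),interpolation=cv2.INTER_CUBIC)  # x6
cv2.imwrite("pics/top0c.png",a)
b=cv2.resize(s[140:230,255:395],(784,504),interpolation=cv2.INTER_CUBIC) #5.6
cv2.imwrite("pics/scene0c.png",b)
```

```text
(no output)
```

View pics/top0c.png

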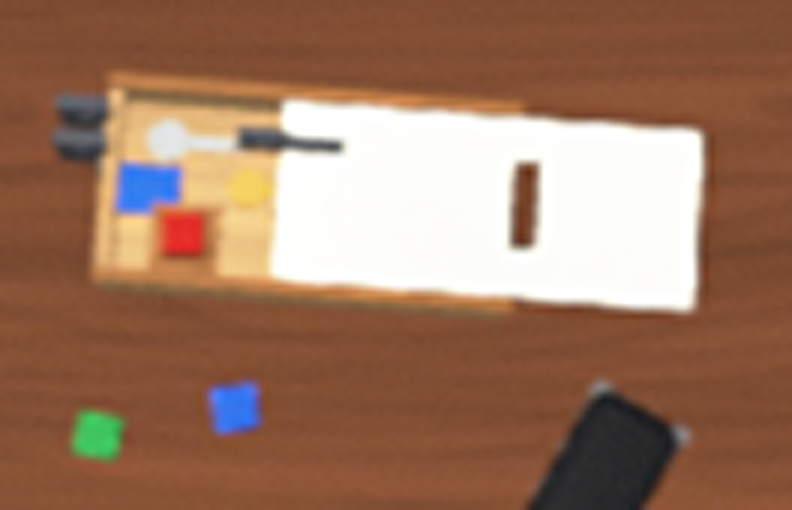

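View pics/scene0c.png

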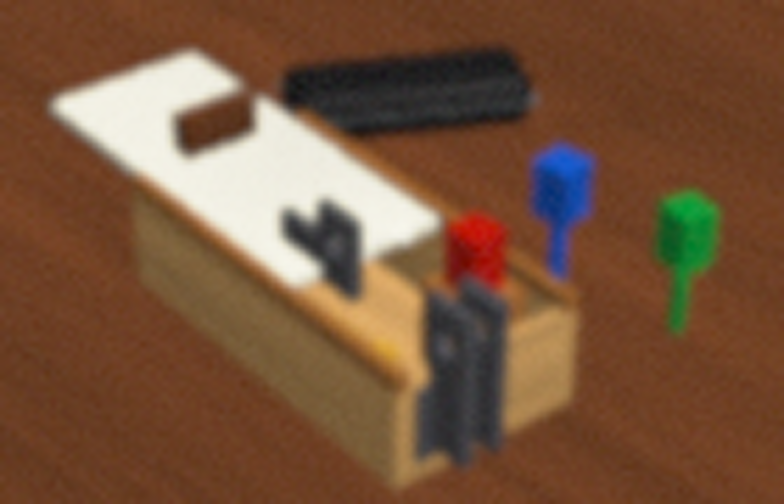

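The red-headed square pin stands in its post inside the box at top crop (183,233), and the blue and green look-alikes stand outside it. The lug tops are around (80,120), and the ridge top is at about (525,205). Next I measure.

```bash
cat > h.py <<'E'
import numpy as np, cv2
from scipy.optimize import least_squares
from scipy.spatial.transform import Rotation as R
from cell import ctrl, eyes
C={n:eyes.calibration(n) for n in("scene","top")}
def proj(n,P):
    c=C[n];T=np.linalg.inv(c["pose"]);p=np.atleast_2d(P)@T[:3,:3].T+T[:3,3]
    return np.c_[c["cx"]+c["fx"]*p[:,0]/-p[:,2], c["cy"]-c["fy"]*p[:,1]/-p[:,2]]
def back(n,uv,z):
    c=C[n];uv=np.atleast_2d(uv).astype(float)
    d=np.c_[(uv[:,0]-c["cx"])/c["fx"],-(uv[:,1]-c["cy"])/c["fy"],-np.ones(len(uv))]@c["pose"][:3,:3].T
    o=c["pose"][:3,3];return o+d*((z-o[2])/d[:,2])[:,None]
def crop(uv,off,s): return (np.atleast_2d(uv)+.5)/s-.5+np.array(off)
def headfit(img,lo,hi):pass
E
python3 - <<'E'
from h import *
np.set_printoptions(precision=1,suppress=True)
tc=lambda uv:crop(uv,(285,180),6)
sc=lambda uv:crop(uv,(255,140),5.6)
k=back("top",tc([(108,72),(523,103),(513,310),(93,283)]),70);print("box corners",k)
loc=np.array([(60,120),(60,-120),(-60,-120),(-60,120)])
def f(p):
    c,s=np.cos(p[2]),np.sin(p[2]);return (loc@np.array([[c,s],[-s,c]])+p[:2]-k[:,:2]).ravel()
r=least_squares(f,[k[:,0].mean(),k[:,1].mean(),-.1],x_scale=[1,1,.01]);b=r.x;print("box",b[:2],"yaw %.4f"%b[2],"res",r.fun)
Rz=R.from_euler('z',b[2]).as_matrix()[:2,:2]
rel=lambda p:(np.atleast_2d(p)[:,:2]-b[:2])@Rz
for nm,p in dict(lockTop=back("top",tc([(80,120)]),110),ridge=back("top",tc([(525,205)]),94),
  coverR=back("top",tc([(703,130),(693,312),(283,100),(272,278)]),68),
  sLugHole=back("scene",sc([(450,343)]),88),sRidge=back("scene",sc([(214,107)]),94),
  blue=back("top",tc([(235,408)]),84),green=back("top",tc([(98,435)]),84),pintop=back("top",tc([(183,232)]),96)).items(): print(nm,p,"rel",rel(p))
print("mat",back("top",[(197,183),(263,190),(257,237),(190,230)],3),"fob",back("top",[(203,200)],10))
# scene box corners check
zz=np.array([(60,120,60),(-60,120,60),(60,120,0),(-60,120,0),(60,-120,60)])
P=np.c_[zz[:,:2]@Rz.T+b[:2],zz[:,2]]
print("scene pred in crop", (proj("scene",P)-(255,140)+.5)*5.6-.5)
im=cv2.imread("pics/top0.png").astype(int)
B,G,Rr=im[...,0],im[...,1],im[...,2]
w=np.clip((Rr-np.maximum(B,G)-90)/60,0,1);w[:205]=0;w[235:]=0;w[:,:300]=0;w[:,330:]=0
w[Rr<130]=0
ys,xs=np.nonzero(w>.5);print("red px",len(xs),xs.mean(),ys.mean(),xs.min(),xs.max(),ys.min(),ys.max())
print(im[212:226,308:322,2]);print(im[212:226,308:322,1])
E
```

```text
box corners [[ 581.6    5.    70. ]
 [ 564.1 -234.9   70. ]
 [ 444.4 -228.    70. ]
 [ 459.2   12.7   70. ]]
box [ 512.3 -111.3] yaw -0.0656 res [-1.5 -0.5  0.2 -0.1  0.2  0.9  1.1 -0.3]
lockTop [[548.3  19.1 110. ]] rel [[ 27.3 132.5]]
ridge [[ 502.4 -233.2   94. ]] rel [[  -1.9 -122.3]]
coverR [[ 548.9 -339.    68. ]
 [ 443.7 -331.4   68. ]
 [ 565.8  -96.3   68. ]
 [ 462.6  -90.    68. ]] rel [[  51.4 -224.7]
 [ -54.  -224.1]
 [  52.3   18.5]
 [ -51.1   18. ]]
sLugHole [[558.1  14.9  88. ]] rel [[ 37.4 129. ]]
sRidge [[ 505.8 -233.7   94. ]] rel [[   1.5 -122.6]]
blue [[387.5 -68.9  84. ]] rel [[-127.3   34.2]]
green [[372.1   8.5  84. ]] rel [[-147.8  110.4]]
pintop [[486.3 -39.2  96. ]] rel [[-30.7  70.3]]
mat [[621.7 389.3   3. ]
 [596.7 150.3   3. ]
 [427.4 168.7   3. ]
 [451.7 408.4   3. ]] fob [[558.9 363.9  10. ]]
scene pred in crop [[401.7 397.4]
 [580.6 309.8]
 [400.6 490.8]
 [573.9 400.9]
 [134.  193.2]]
red px 44 314.9318181818182 218.3409090909091 312 318 215 221
[[ 52  52  60  64  55  55 109 204 242 243 242 241 241 241]
 [ 50  66 103 125 120 117 150 209 235 237 236 237
[... 845 characters left out ...]
8 131 131 129 130 137 151 158 156 156 160 165 171]
 [154 149 139 122 105  97  97 101 101  98 103 121 138 155]
 [199 188 158 120  80  58  55  55  53  54  69 105 134 168]
 [211 196 162 122  79  47  42  45  43  42  63 104 136 168]
 [206 192 160 121  81  51  46  47  45  45  64 106 134 157]
 [200 184 159 123  81  53  46  49  48  45  65 103 130 153]
 [196 180 154 124  79  50  44  46  48  44  62  99 127 164]
 [200 182 154 120  76  45  43  40  43  42  61  95 124 164]
 [199 180 148 118  83  62  58  59  58  59  76 101 126 168]
 [198 175 143 127 117 110 108 108 105 104 108 118 139 176]
 [183 164 136 133 132 132 131 132 128 123 121 124 142 178]
 [142 138 131 130 132 133 132 131 130 127 124 127 137 171]]
```

```bash
cat >> h.py <<'E'
def tool(yaw,tilt=0): # tilt>0: tool z leans outward along tool-x direction (toward +x at yaw 0), about jaw axis
    return R.from_euler('z',yaw)*R.from_euler('y',-tilt)*R.from_euler('x',np.pi)
def row(pos,rot):
    s=ctrl.read_state();R0=R.from_euler('xyz',s["tool_rot"])
    d=R0.inv().apply(np.array(pos)-s["eef_pos"])/10
    w=(R0.inv()*rot).as_rotvec(degrees=True)
    print("clk %.1f"%s["clock"],"pos",s["eef_pos"].round(1),"rot",s["tool_rot"].round(3),"q",s["qpos"].round(2),"F",s["force"].round(1),"w %.1f"%s["width"])
    print("ROW",d.round(2).tolist()+w.round(1).tolist())
E
python3 - <<'E'
from h import *
print(tool(0,.5).as_matrix()[:,2])
row([475,-39,260],tool(-.066))
E
```

```text
[ 4.79425539e-01 -1.22464680e-16 -8.77582562e-01]
clk 0.1 pos [ 276.5 -587.6  230.5] rot [-3.14  0.    0.44] q [ 1.07  0.63  0.04  1.52 -0.03  1.   -0.02] F [-0.7 -0.7  0.2] w 85.4
ROW [41.31, -41.2, -2.88, -0.1, 0.0, 29.0]
```

Emit:
{"name": "move_arm", "arguments": {"increments": [[41.3, -41.2, -2.9, -0.1, 0, 29], [41.3, -41.2, -2.9, -0.1, 0, 29], [41.3, -41.2, -2.9, -0.1, 0, 29], [41.3, -41.2, -2.9, -0.1, 0, 29], [41.3, -41.2, -2.9, -0.1, 0, 29], [41.3, -41.2, -2.9, -0.1, 0, 29], [41.3, -41.2, -2.9, -0.1, 0, 29], [41.3, -41.2, -2.9, -0.1, 0, 29], [41.3, -41.2, -2.9, -0.1, 0, 29], [41.3, -41.2, -2.9, -0.1, 0, 29], [41.3, -41.2, -2.9, -0.1, 0, 29], [41.3, -41.2, -2.9, -0.1, 0, 29], [41.3, -41.2, -2.9, -0.1, 0, 29], [41.3, -41.2, -2.9, -0.1, 0, 29], [41.3, -41.2, -2.9, -0.1, 0, 29]], "grip": 0.2}}

```text
clock: 1.6
eef_pos: [474.4, -40.9, 260.1]
tool_rot: [3.139, 0.0, -0.068]
force: [-0.2, 0.0, -0.1]
width: 51.1
```

Run:
```python
from h import *
row([475,-39,200],tool(-.066,.7))
row([475,-39,200],tool(-.066,-.7))
```

```text
clk 1.6 pos [474.4 -40.9 260.1] rot [ 3.139  0.    -0.068] q [-0.06  0.35  0.11  1.95 -0.05  0.85 -1.56] F [-0.2  0.  -0.1] w 51.1
ROW [0.05, -0.21, 6.01, 0.2, 40.1, -0.1]
clk 1.6 pos [474.4 -40.9 260.1] rot [ 3.139  0.    -0.068] q [-0.06  0.35  0.11  1.95 -0.05  0.85 -1.56] F [-0.2  0.  -0.1] w 51.1
ROW [0.05, -0.21, 6.01, 0.1, -40.1, -0.2]
```

Run:
```python
from h import *
row([487,-60,220],tool(1.505,.785))
```

```text
clk 1.6 pos [474.4 -40.9 260.1] rot [ 3.139  0.    -0.068] q [-0.06  0.35  0.11  1.95 -0.05  0.85 -1.56] F [-0.2  0.  -0.1] w 51.1
ROW [1.39, 1.8, 4.01, 35.3, 35.3, -85.0]
```

Emit:
{"name": "move_arm", "arguments": {"increments": [[1.4, 1.8, 4, 35.3, 35.3, -85], [1.4, 1.8, 4, 35.3, 35.3, -85], [1.4, 1.8, 4, 35.3, 35.3, -85], [1.4, 1.8, 4, 35.3, 35.3, -85], [1.4, 1.8, 4, 35.3, 35.3, -85], [1.4, 1.8, 4, 35.3, 35.3, -85], [1.4, 1.8, 4, 35.3, 35.3, -85], [1.4, 1.8, 4, 35.3, 35.3, -85], [1.4, 1.8, 4, 35.3, 35.3, -85], [1.4, 1.8, 4, 35.3, 35.3, -85], [1.4, 1.8, 4, 35.3, 35.3, -85], [1.4, 1.8, 4, 35.3, 35.3, -85], [1.4, 1.8, 4, 35.3, 35.3, -85], [1.4, 1.8, 4, 35.3, 35.3, -85], [1.4, 1.8, 4, 35.3, 35.3, -85]], "grip": 0.0}}

```text
clock: 3.1
eef_pos: [487.2, -58.5, 220.6]
tool_rot: [3.141, -0.785, 1.505]
force: [0.3, 0.3, -0.2]
width: 42.8
```

Run:
```python
from h import *
row([487,-75,122],tool(1.505,.785))
row([487,-32,78],tool(1.505,.785))
```

```text
clk 3.1 pos [487.2 -58.5 220.6] rot [ 3.141 -0.785  1.505] q [ 1.    0.77 -0.76  1.86 -0.31  0.94  0.49] F [ 0.3  0.3 -0.2] w 42.8
ROW [-8.13, 0.08, 5.81, 0.0, -0.0, 0.0]
clk 3.1 pos [487.2 -58.5 220.6] rot [ 3.141 -0.785  1.505] q [ 1.    0.77 -0.76  1.86 -0.31  0.94  0.49] F [ 0.3  0.3 -0.2] w 42.8
ROW [-8.21, -0.2, 11.95, 0.0, -0.0, 0.0]
```

Emit:
{"name": "move_arm", "arguments": {"increments": [[-5, 0, 3.5, 0, 0, 0], [-8.1, 0, 5.8, 0, 0, 0], [-8.1, 0, 5.8, 0, 0, 0], [-8.1, 0, 5.8, 0, 0, 0], [-8.1, 0, 5.8, 0, 0, 0]]}}

```text
clock: 3.6
eef_pos: [488.1, -73.9, 125.0]
tool_rot: [3.135, -0.785, 1.512]
force: [-0.3, -0.1, -0.2]
width: 42.8
```

Run:
```python
from h import *
a=eyes.get_image("top")[:,:,::-1];b=eyes.get_image("scene")[:,:,::-1]
cv2.imwrite("pics/t1.png",a);cv2.imwrite("pics/s1.png",b)
z=lambda i,x,y,w,h:cv2.resize(i[y:y+h,x:x+w],(400,400),interpolation=cv2.INTER_CUBIC)
cv2.imwrite("pics/c1.png",np.hstack([z(a,285,180,80,80),z(b,290,140,80,80)]))
row([487,-32,78],tool(1.505,.785))
```

```text
clk 3.7 pos [488.1 -74.4 124.8] rot [ 3.134 -0.784  1.512] q [ 0.98  0.93 -0.71  1.87 -0.25  0.8   0.56] F [-0.   1.   0.7] w 42.7
ROW [-0.31, -0.4, 6.29, 0.1, 0.1, 0.3]
```

View pics/c1.png

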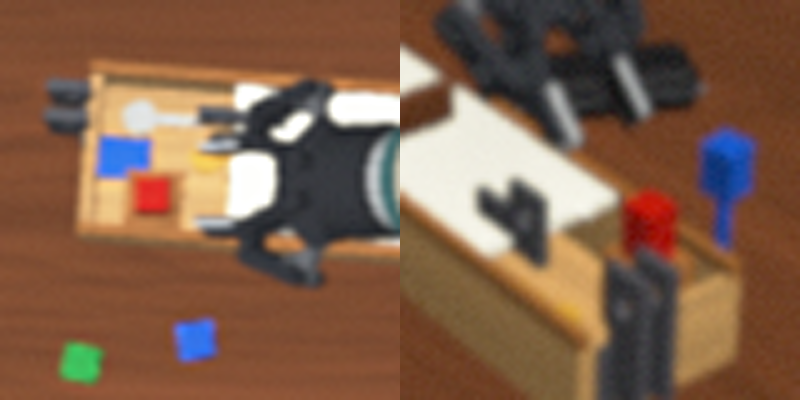

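Emit:
{"name": "move_arm", "arguments": {"increments": [[-0.3, -0.5, 2, 0, 0, 0], [-0.3, -0.5, 4, 0, 0, 0], [-0.3, -0.5, 5.5, 0, 0, 0.3], [-0.3, -0.5, 6.3, 0, 0, 0.3], [-0.3, -0.5, 6.3, 0, 0, 0.3], [-0.3, -0.5, 6.3, 0, 0, 0.3]]}}

```text
clock: 4.3
eef_pos: [484.9, -32.1, 76.3]
tool_rot: [-3.139, -0.786, 1.501]
force: [-1.3, 0.8, 0.9]
width: 42.8
```

Emit:
{"name": "move_arm", "arguments": {"increments": [[0, 0, 0, 0, 0, 0], [0, 0, 0, 0, 0, 0], [0, 0, 0, 0, 0, 0], [0, 0, 0, 0, 0, 0], [0, 0, 0, 0, 0, 0], [0, 0, 0, 0, 0, 0], [0, 0, 0, 0, 0, 0], [0, 0, 0, 0, 0, 0]], "grip": -1}}

```text
clock: 5.1
eef_pos: [485.6, -32.8, 76.0]
tool_rot: [-3.14, -0.786, 1.5]
force: [0.2, -3.6, 5.6]
width: 22.9
```

Run:
```python
from h import *
s=ctrl.read_state();p=s["eef_pos"];row(p+[0,0,75],tool(1.505,.785))
```

```text
clk 5.1 pos [485.6 -32.8  76. ] rot [-3.14  -0.786  1.5  ] q [ 0.92  1.   -0.7   1.94 -0.26  0.64  0.57] F [ 0.2 -3.6  5.6] w 22.9
ROW [5.3, -0.01, -5.3, 0.1, -0.0, -0.2]
```

Emit:
{"name": "move_arm", "arguments": {"increments": [[1, 0, -1, 0, 0, 0], [2.5, 0, -2.5, 0, 0, 0], [4, 0, -4, 0, 0, 0], [5.3, 0, -5.3, 0, 0, 0], [7, 0, -7, 0, 0, 0], [7, 0, -7, 0, 0, 0], [7, 0, -7, 0, 0, 0]]}}

```text
clock: 5.8
eef_pos: [485.0, -32.3, 174.8]
tool_rot: [-3.14, -0.785, 1.501]
force: [0.1, 0.1, -1.0]
width: 22.5
```

Run:
```python
from h import *
a=eyes.get_image("top")[:,:,::-1];b=eyes.get_image("scene")[:,:,::-1]
z=lambda i,x,y,w,h:cv2.resize(i[y:y+h,x:x+w],(400,400),interpolation=cv2.INTER_CUBIC)
cv2.imwrite("pics/c2.png",np.hstack([z(a,275,170,80,80),z(b,290,110,100,100)]))
row([515,235,150],tool(.3,-.785))
```

```text
clk 5.9 pos [484.5 -32.1 173.9] rot [-3.137 -0.786  1.499] q [ 0.96  0.83 -0.76  1.93 -0.31  0.8   0.5 ] F [-0.2  1.2 -0.7] w 22.9
ROW [17.29, 1.23, 20.69, -0.2, -77.9, 75.6]
```

View pics/c2.png

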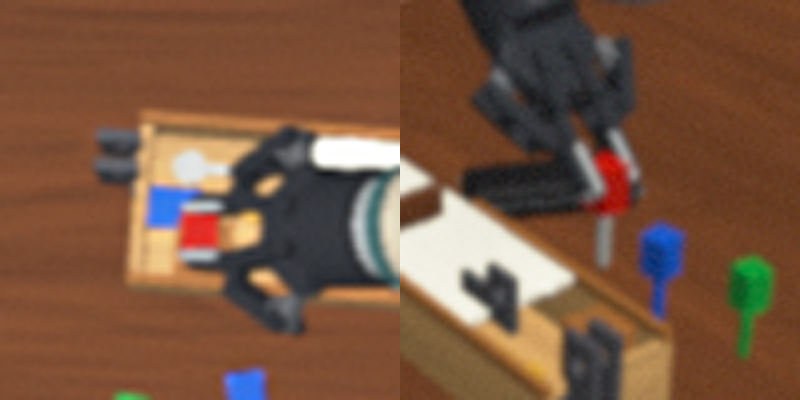

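Run:
```python
from h import *
row([530,240,150],tool(.3,-.785))
```

```text
clk 5.9 pos [484.5 -32.1 173.9] rot [-3.137 -0.786  1.499] q [ 0.96  0.83 -0.76  1.93 -0.31  0.8   0.5 ] F [-0.2  1.2 -0.7] w 22.9
ROW [17.72, 2.69, 21.12, -0.2, -77.9, 75.6]
```

Emit:
{"name": "move_arm", "arguments": {"increments": [[3, 0, -3, 0, 0, 0], [6, 0.5, 1, -0.2, -15, 15], [17.7, 2.7, 21.1, -0.2, -77.9, 75.6], [17.7, 2.7, 21.1, -0.2, -77.9, 75.6], [17.7, 2.7, 21.1, -0.2, -77.9, 75.6], [17.7, 2.7, 21.1, -0.2, -77.9, 75.6], [17.7, 2.7, 21.1, -0.2, -77.9, 75.6], [17.7, 2.7, 21.1, -0.2, -77.9, 75.6], [17.7, 2.7, 21.1, -0.2, -77.9, 75.6], [17.7, 2.7, 21.1, -0.2, -77.9, 75.6], [17.7, 2.7, 21.1, -0.2, -77.9, 75.6], [17.7, 2.7, 21.1, -0.2, -77.9, 75.6], [17.7, 2.7, 21.1, -0.2, -77.9, 75.6], [17.7, 2.7, 21.1, -0.2, -77.9, 75.6], [17.7, 2.7, 21.1, -0.2, -77.9, 75.6], [17.7, 2.7, 21.1, -0.2, -77.9, 75.6], [17.7, 2.7, 21.1, -0.2, -77.9, 75.6], [17.7, 2.7, 21.1, -0.2, -77.9, 75.6]]}}

```text
clock: 7.7
eef_pos: [530.5, 239.7, 151.1]
tool_rot: [-3.14, 0.783, 0.302]
force: [0.0, -0.2, -0.4]
width: 23.0
```

Run:
```python
from h import *
a=eyes.get_image("top")[:,:,::-1];b=eyes.get_image("scene")[:,:,::-1]
z=lambda i,x,y,w,h:cv2.resize(i[y:y+h,x:x+w],(400,400),interpolation=cv2.INTER_CUBIC)
cv2.imwrite("pics/c3.png",np.hstack([z(a,190,160,100,100),z(b,360,180,110,110)]))
row([530,240,25],tool(.3,-.785))
row([530,240,10],tool(.3,-.785))
```

```text
clk 7.8 pos [530.7 239.8 151.7] rot [-3.14   0.782  0.302] q [-0.47  1.1   0.13  1.01 -0.17  1.83 -1.61] F [0.4 0.1 0. ] w 22.8
ROW [8.89, -0.03, 9.03, -0.0, -0.2, 0.1]
clk 7.8 pos [530.7 239.8 151.7] rot [-3.14   0.782  0.302] q [-0.47  1.1   0.13  1.01 -0.17  1.83 -1.61] F [0.4 0.1 0. ] w 22.8
ROW [9.95, -0.03, 10.09, -0.0, -0.2, 0.1]
```

View pics/c3.png

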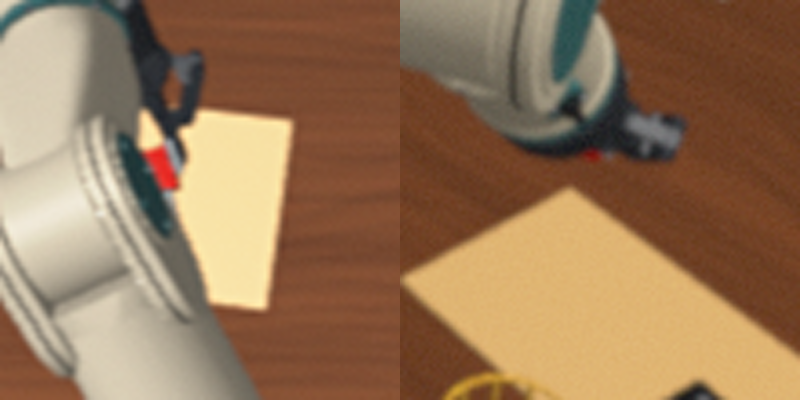

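Run:
```python
from h import *
print("candle",back("top",[(208,150)],60))
row([525,240,60],tool(-.15,-.785))
```

```text
candle [[730.4989337  340.57968817  60.        ]]
clk 7.8 pos [530.7 239.8 151.7] rot [-3.14   0.782  0.302] q [-0.47  1.1   0.13  1.01 -0.17  1.83 -1.61] F [0.4 0.1 0. ] w 22.8
ROW [6.09, -0.18, 6.88, 18.2, -0.1, 18.3]
```

Emit:
{"name": "move_arm", "arguments": {"increments": [[0, 0, 0, 6, 0, 6], [1, 0, 1, 12, 0, 12], [3, -0.1, 3, 18.2, 0, 18.3], [6.1, -0.2, 6.9, 18.2, -0.1, 18.3], [6.1, -0.2, 6.9, 18.2, -0.1, 18.3], [6.1, -0.2, 6.9, 18.2, -0.1, 18.3], [6.1, -0.2, 6.9, 18.2, -0.1, 18.3], [6.1, -0.2, 6.9, 18.2, -0.1, 18.3]]}}

```text
clock: 8.6
eef_pos: [526.1, 241.5, 61.1]
tool_rot: [-3.139, 0.782, -0.146]
force: [-1.0, -0.6, 0.5]
width: 22.7
```

Run:
```python
from h import *
row([525,240,20],tool(-.15,-.785))
row([525,240,10],tool(-.15,-.785))
```

```text
clk 8.6 pos [526.1 241.5  61.1] rot [-3.139  0.782 -0.146] q [-0.36  1.16  0.16  1.15 -0.42  1.6  -1.81] F [-1.  -0.6  0.5] w 22.7
ROW [2.84, 0.17, 2.98, -0.0, -0.2, 0.2]
clk 8.6 pos [526.1 241.5  61.1] rot [-3.139  0.782 -0.146] q [-0.36  1.16  0.16  1.15 -0.42  1.6  -1.81] F [-1.  -0.6  0.5] w 22.7
ROW [3.54, 0.18, 3.69, -0.0, -0.2, 0.2]
```

Emit:
{"name": "move_arm", "arguments": {"increments": [[1.5, 0.1, 1.5, 0, 0, 0], [2.8, 0.1, 2.9, 0, 0, 0], [3.1, 0.1, 3.2, 0, 0, 0], [3.3, 0.1, 3.4, 0, 0, 0], [3.5, 0.1, 3.6, 0, 0, 0], [3.5, 0.1, 3.6, 0, 0, 0], [3.5, 0.1, 3.6, 0, 0, 0]]}}

```text
clock: 9.3
eef_pos: [523.8, 239.3, 9.0]
tool_rot: [3.141, 0.786, -0.15]
force: [0.2, -1.2, 2.0]
width: 22.9
```

Emit:
{"name": "move_arm", "arguments": {"increments": [[0.07, 0, 0.07, 0, 0, 0], [0.15, 0, 0.15, 0, 0, 0], [0.15, 0, 0.15, 0, 0, 0]]}}

```text
clock: 9.6
eef_pos: [523.9, 239.3, 8.8]
tool_rot: [3.142, 0.788, -0.15]
force: [0.2, -1.4, 9.8]
width: 23.0
```

Emit:
{"name": "move_arm", "arguments": {"increments": [[-0.1, 0, -0.1, 0, 0, 0], [-0.1, 0, -0.1, 0, 0, 0], [-0.1, 0, -0.1, 0, 0, 0], [-0.1, 0, -0.1, 0, 0, 0], [-0.1, 0, -0.1, 0, 0, 0], [-0.1, 0, -0.1, 0, 0, 0]], "grip": 0.0}}

```text
clock: 10.2
eef_pos: [523.8, 239.3, 7.6]
tool_rot: [3.14, 0.786, -0.151]
force: [0.3, 0.6, -0.1]
width: 42.6
```

Emit:
{"name": "move_arm", "arguments": {"increments": [[0, 0, -1.5, 0, 0, 0], [0, 0, -4, 0, 0, 0], [0, 0, -8, 0, 0, 0], [0, 0, -12, 0, 0, 0], [0, 0, -12, 0, 0, 0], [0, 0, -12, 0, 0, 0]]}}

```text
clock: 10.8
eef_pos: [608.0, 226.3, 92.2]
tool_rot: [3.141, 0.785, -0.151]
force: [0.2, 0.5, -0.6]
width: 42.7
```

Run:
```python
from h import *
row([500,-100,200],tool(-.066,0))
```

```text
clk 10.8 pos [608.  226.3  92.2] rot [ 3.141  0.785 -0.151] q [-0.3   1.26  0.17  0.78 -0.41  1.86 -1.87] F [ 0.2  0.5 -0.6] w 42.7
ROW [-11.7, 33.89, -3.51, -1.9, 45.0, -4.6]
```

Run:
```python
from h import *
row([503,-233,160],tool(-.066,0))
```

```text
clk 10.8 pos [608.  226.3  92.2] rot [ 3.141  0.785 -0.151] q [-0.3   1.26  0.17  0.78 -0.41  1.86 -1.87] F [ 0.2  0.5 -0.6] w 42.7
ROW [-7.25, 46.99, -2.3, -1.9, 45.0, -4.6]
```

Emit:
{"name": "move_arm", "arguments": {"increments": [[-3, 0, -3, 0, 0, 0], [-6, 0, -6, 0, 8, 0], [-9, 3, -8, -0.5, 16, -1], [-7.2, 47, -2.3, -1.9, 45, -4.6], [-7.2, 47, -2.3, -1.9, 45, -4.6], [-7.2, 47, -2.3, -1.9, 45, -4.6], [-7.2, 47, -2.3, -1.9, 45, -4.6], [-7.2, 47, -2.3, -1.9, 45, -4.6], [-7.2, 47, -2.3, -1.9, 45, -4.6], [-7.2, 47, -2.3, -1.9, 45, -4.6], [-7.2, 47, -2.3, -1.9, 45, -4.6], [-7.2, 47, -2.3, -1.9, 45, -4.6], [-7.2, 47, -2.3, -1.9, 45, -4.6], [-7.2, 47, -2.3, -1.9, 45, -4.6], [-7.2, 47, -2.3, -1.9, 45, -4.6], [-7.2, 47, -2.3, -1.9, 45, -4.6]]}}

```text
clock: 12.4
eef_pos: [503.7, -230.0, 159.7]
tool_rot: [-3.141, 0.001, -0.061]
force: [0.5, 0.2, 0.5]
width: 42.8
```

Run:
```python
from h import *
a=eyes.get_image("top")[:,:,::-1];b=eyes.get_image("scene")[:,:,::-1]
cv2.imwrite("pics/t4.png",a);cv2.imwrite("pics/s4.png",b)
z=lambda i,x,y,w,h:cv2.resize(i[y:y+h,x:x+w],(400,400),interpolation=cv2.INTER_CUBIC)
cv2.imwrite("pics/c4.png",np.hstack([z(a,200,180,60,60),z(b,370,220,110,110)]))
row([503,-233,73],tool(-.066,0))
```

```text
clk 12.5 pos [ 504.  -230.6  160. ] rot [-3.141  0.    -0.062] q [ 0.22  0.6   0.25  1.86 -0.21  0.71 -1.05] F [0.5 0.3 0.3] w 42.3
ROW [-0.08, 0.24, 8.7, -0.0, 0.0, 0.2]
```

View pics/c4.png

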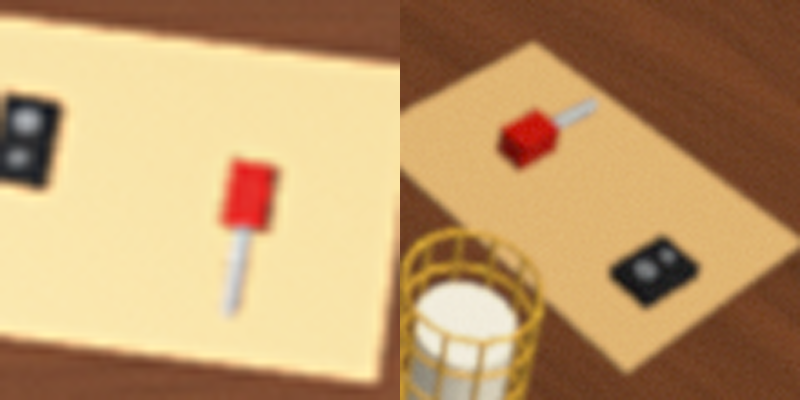

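Emit:
{"name": "move_arm", "arguments": {"increments": [[-0.1, 0.2, 4, 0, 0, 0], [-0.1, 0.2, 7, 0, 0, -0.2], [-0.1, 0.2, 8.7, 0, 0, -0.2], [-0.1, 0.2, 8.7, 0, 0, -0.2], [-0.1, 0.2, 8.7, 0, 0, -0.2]]}}

```text
clock: 13.0
eef_pos: [502.7, -234.3, 73.4]
tool_rot: [3.141, -0.0, -0.06]
force: [0.8, 0.1, 0.6]
width: 43.0
```

Emit:
{"name": "move_arm", "arguments": {"increments": [[0, 0, 0, 0, 0, 0], [0, 0, 0, 0, 0, 0], [0, 0, 0, 0, 0, 0], [0, 0, 0, 0, 0, 0], [0, 0, 0, 0, 0, 0], [0, 0, 0, 0, 0, 0], [0, 0, 0, 0, 0, 0], [0, 0, 0, 0, 0, 0]], "grip": -1}}

```text
clock: 13.8
eef_pos: [503.2, -235.0, 74.5]
tool_rot: [3.141, -0.002, -0.063]
force: [0.4, 1.0, 6.9]
width: 14.1
```

Emit:
{"name": "move_arm", "arguments": {"increments": [[0, -1, -0.1, 0, 0, 0], [0, -2.5, -0.1, 0, 0, 0], [0, -4, -0.1, 0, 0, 0], [0, -5.5, -0.1, 0, 0, 0], [0, -7, -0.1, 0, 0, 0], [0, -8.5, -0.1, 0, 0, 0], [0, -9.5, -0.1, 0, 0, 0], [0, -9.5, -0.1, 0, 0, 0], [0, -9.5, -0.1, 0, 0, 0]]}}

```text
clock: 14.7
eef_pos: [510.5, -136.7, 74.6]
tool_rot: [-3.14, -0.003, -0.059]
force: [6.0, 1.9, -0.7]
width: 14.7
```

Emit:
{"name": "move_arm", "arguments": {"increments": [[0, -0.3, 0, 0, 0, 0], [0, -0.6, 0, 0, 0, 0], [0, -0.8, 0, 0, 0, 0], [0, -0.9, 0, 0, 0, 0], [0, -0.9, 0, 0, 0, 0]]}}

```text
clock: 15.2
eef_pos: [510.8, -132.2, 74.6]
tool_rot: [3.138, -0.005, -0.062]
force: [6.0, -6.5, -2.9]
width: 14.8
```

Emit:
{"name": "move_arm", "arguments": {"increments": [[0, -0.3, 0, 0, 0, 0], [0, -0.5, 0, 0, 0, 0], [0, -0.5, 0, 0, 0, 0]]}}

```text
clock: 15.5
eef_pos: [510.9, -132.1, 74.6]
tool_rot: [3.132, -0.006, -0.065]
force: [4.6, -16.4, -6.5]
width: 15.0
```

Emit:
{"name": "move_arm", "arguments": {"increments": [[0, 0.5, 0, 0, 0, 0], [0, 0.9, 0, 0, 0, 0]]}}

```text
clock: 15.7
eef_pos: [510.7, -133.1, 74.6]
tool_rot: [-3.141, -0.004, -0.061]
force: [5.1, 2.5, 0.4]
width: 14.7
```

Emit:
{"name": "move_arm", "arguments": {"increments": [[0, 0, 0, 0, 0, 0], [0, 0, 0, 0, 0, 0], [0, 0, 0, 0, 0, 0], [0, 0, 0, 0, 0, 0], [0, 0, -2, 0, 0, 0], [0, 0, -6, 0, 0, 0], [0, 0, -10, 0, 0, 0], [0, 0, -13, 0, 0, 0], [0, 0, -13, 0, 0, 0]], "grip": 0.0}}

```text
clock: 16.6
eef_pos: [510.7, -135.6, 207.9]
tool_rot: [3.14, -0.007, -0.061]
force: [-0.3, -0.2, -0.1]
width: 42.8
```

Run:
```python
from h import *
np.set_printoptions(precision=1,suppress=True)
c4=lambda uv:crop(uv,(200,180),60/9 )
print("tip",back("top",c4([(231,312)]),15),"shoulder",back("top",c4([(246,229)]),15))
print("head top corners",back("top",c4([(232,158),(278,165),(268,230),(222,224)]),27), "tip15",)
im=cv2.imread("pics/t4.png").astype(int);rd=(im[...,2]-np.maximum(im[...,1],im[...,0])>90);rd[:,:225]=0;rd[:,250:]=0;rd[:200]=0;rd[220:]=0
ys,xs=np.nonzero(rd);print(len(xs),xs.mean(),ys.mean(),xs.min(),xs.max(),ys.min(),ys.max(),back("top",[(xs.mean(),ys.mean())],24))
im=cv2.imread("pics/s4.png").astype(int);rd=(im[...,2]-np.maximum(im[...,1],im[...,0])>90);rd[:,:390]=0;rd[:,420:]=0;rd[:240]=0;rd[275:]=0
ys,xs=np.nonzero(rd);print(len(xs),xs.mean(),ys.mean(),back("scene",[(xs.mean(),ys.mean())],17))
row([530,238,100],tool(-.15,0))
a=eyes.get_image("top")[:,:,::-1];b=eyes.get_image("scene")[:,:,::-1]
cv2.imwrite("pics/t5.png",a);cv2.imwrite("pics/s5.png",b)
z=lambda i,x,y,w,h:cv2.resize(i[y:y+h,x:x+w],(400,400),interpolation=cv2.INTER_CUBIC)
cv2.imwrite("pics/c5.png",np.hstack([z(a,285,180,50,50),z(b,310,170,55,55)]))
```

```text
tip [[464.2 248.8  15. ]] shoulder [[508.6 241.9  15. ]]
head top corners [[545.3 248.3  27. ]
 [541.6 223.7  27. ]
 [506.9 228.2  27. ]
 [510.  252.7  27. ]] tip15
64 236.703125 208.671875 233 240 204 213 [[526.4 240.   24. ]]
160 405.38125 257.35625 [[525.1 238.9  17. ]]
clk 16.6 pos [ 510.7 -135.6  207.9] rot [ 3.1 -0.  -0.1] q [-0.   0.5  0.3  1.9 -0.2  0.8 -1.2] F [-0.3 -0.2 -0.1] w 42.8
ROW [-0.45, -37.43, 10.73, 0.1, -0.4, 5.1]
```

View pics/c5.png

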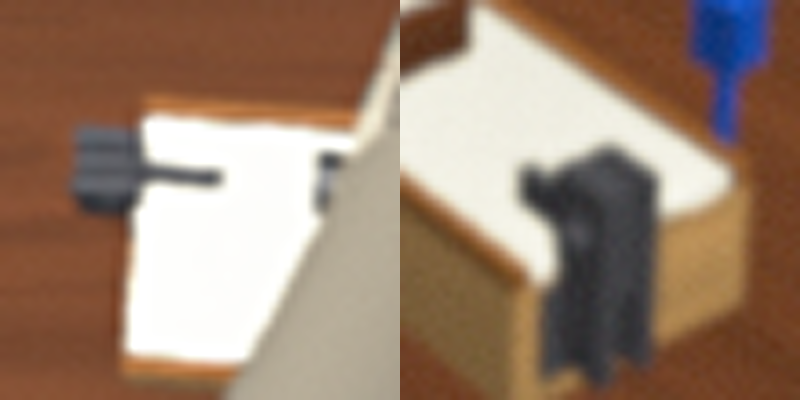

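Run:
```python
from h import *
np.set_printoptions(precision=1,suppress=True)
yaw=-.068;Rz=R.from_euler('z',yaw).as_matrix()[:2,:2]
print("lock from top",back("top",crop([(107,161)],(285,180),8),110))
h=back("scene",crop([(177,232)],(310,170),400/55),88);print("far face hole",h,"-> lock",h[0,:2]-Rz@[14,0])
# predictions of features for a candidate lock
for L in ([548,19],[546,17],[548,16]):
    f=lambda q:np.r_[np.array(L)+Rz@np.array(q[:2]),q[2]]
    P=[f(q) for q in [(14,15,110),(14,-15,110),(-14,15,110),(-14,-15,110),(14,15,60)]]
    print(L,"top",((proj("top",P)-(285,180)+.5)*8-.5).round(0).tolist(),"scene",((proj("scene",P+[f((14,0,88))])-(310,170)+.5)*400/55-.5).round(0).tolist())
row([525.5,239,80],tool(-.15,0));row([525.5,239,9],tool(-.15,0))
```

```text
lock from top [[547.9  19.  110. ]]
far face hole [[562.2  15.1  88. ]] -> lock [548.2  16.1]
[548, 19] top [[74.0, 126.0], [145.0, 131.0], [69.0, 191.0], [140.0, 196.0], [80.0, 141.0]] scene [[211.0, 206.0], [158.0, 169.0], [268.0, 178.0], [216.0, 142.0], [207.0, 314.0], [183.0, 235.0]]
[546, 17] top [[79.0, 130.0], [150.0, 135.0], [74.0, 196.0], [145.0, 201.0], [85.0, 146.0]] scene [[211.0, 201.0], [159.0, 164.0], [268.0, 174.0], [216.0, 138.0], [207.0, 309.0], [183.0, 231.0]]
[548, 16] top [[81.0, 126.0], [152.0, 131.0], [76.0, 191.0], [147.0, 196.0], [87.0, 141.0]] scene [[205.0, 202.0], [153.0, 165.0], [263.0, 175.0], [210.0, 139.0], [201.0, 310.0], [177.0, 232.0]]
clk 16.7 pos [ 508.3 -134.6  204.4] rot [ 3.1 -0.  -0.1] q [-0.   0.5  0.3  1.9 -0.2  0.8 -1.2] F [-0.1  0.2 -1. ] w 42.7
ROW [-0.57, -37.4, 12.42, 0.0, -0.0, 5.1]
clk 16.7 pos [ 508.3 -134.6  204.4] rot [ 3.1 -0.  -0.1] q [-0.   0.5  0.3  1.9 -0.2  0.8 -1.2] F [-0.1  0.2 -1. ] w 42.7
ROW [-0.58, -37.4, 19.52, 0.0, -0.0, 5.1]
```

Emit:
{"name": "move_arm", "arguments": {"increments": [[-0.2, -5, 2, 0, 0, 1], [-0.6, -37.4, 5, 0, 0, 5.1], [-0.6, -37.4, 5, 0, 0, 5.1], [-0.6, -37.4, 5, 0, 0, 5.1], [-0.6, -37.4, 5, 0, 0, 5.1], [-0.6, -37.4, 5, 0, 0, 5.1], [-0.6, -37.4, 5, 0, 0, 5.1], [-0.6, -37.4, 5, 0, 0, 5.1], [-0.6, -37.4, 8, 0, 0, 5.1], [-0.6, -37.4, 12.4, 0, 0, 5.1], [-0.6, -37.4, 15.5, 0, 0, 5.1], [-0.6, -37.4, 15.5, 0, 0, 5.1], [-0.6, -37.4, 15.5, 0, 0, 5.1]]}}

```text
clock: 18.0
eef_pos: [524.6, 237.9, 47.8]
tool_rot: [3.139, 0.002, -0.151]
force: [0.7, -0.1, 0.3]
width: 42.3
```

Run:
```python
from h import *
row([525.5,239.2,9],tool(-.152,0))
```

```text
clk 18.0 pos [524.6 237.9  47.8] rot [ 3.139e+00  2.000e-03 -1.510e-01] q [-0.64  0.8   0.26  1.87 -0.37  0.53 -1.85] F [ 0.7 -0.1  0.3] w 42.3
ROW [0.08, -0.15, 3.88, 0.1, 0.1, 0.0]
```

Emit:
{"name": "move_arm", "arguments": {"increments": [[0.1, -0.1, 1.5, 0, 0, 0], [0.1, -0.1, 3, 0, 0, 0], [0.1, -0.1, 3.8, 0, 0, 0], [0.1, -0.1, 3.8, 0, 0, 0], [0.1, -0.1, 3.8, 0, 0, 0]]}}

```text
clock: 18.5
eef_pos: [526.6, 239.3, 10.7]
tool_rot: [3.141, 0.0, -0.151]
force: [0.0, 1.0, 0.9]
width: 42.7
```

Emit:
{"name": "move_arm", "arguments": {"increments": [[0, 0, 0, 0, 0, 0], [0, 0, 0, 0, 0, 0], [0, 0, 0, 0, 0, 0], [0, 0, 0, 0, 0, 0], [0, 0, 0, 0, 0, 0], [0, 0, 0, 0, 0, 0], [0, 0, 0, 0, 0, 0]], "grip": -1}}

```text
clock: 19.2
eef_pos: [527.2, 239.6, 11.5]
tool_rot: [-3.142, -0.001, -0.151]
force: [-0.3, -0.2, 4.6]
width: 22.8
```

Run:
```python
from h import *
row([639.3,11,180],tool(-.068,0))
```

```text
clk 19.2 pos [527.2 239.6  11.5] rot [-3.142e+00 -1.000e-03 -1.510e-01] q [-0.62  0.86  0.22  1.87 -0.39  0.46 -1.84] F [-0.3 -0.2  4.6] w 22.8
ROW [14.53, 20.91, -16.83, -0.0, -0.1, -4.7]
```

Emit:
{"name": "move_arm", "arguments": {"increments": [[0, 0, -1.5, 0, 0, 0], [0, 0, -5, 0, 0, 0], [0, 0, -10, 0, 0, 0], [3, 4, -14, 0, 0, -1], [8, 10, -16.8, 0, 0, -3], [14.5, 20.9, -16.8, 0, 0, -4.7], [14.5, 20.9, -16.8, 0, 0, -4.7], [14.5, 20.9, -16.8, 0, 0, -4.7], [14.5, 20.9, -16.8, 0, 0, -4.7], [14.5, 20.9, -16.8, 0, 0, -4.7], [14.5, 20.9, -16.8, 0, 0, -4.7]]}}

```text
clock: 20.3
eef_pos: [638.2, 11.3, 179.2]
tool_rot: [-3.142, 0.001, -0.07]
force: [-0.8, 1.6, -1.2]
width: 22.5
```

Run:
```python
from h import *
row([639.3,11,84.5],tool(-.068,0))
```

```text
clk 20.3 pos [638.2  11.3 179.2] rot [-3.142e+00  1.000e-03 -7.000e-02] q [-0.24  0.69  0.3   1.61 -0.25  0.88 -1.49] F [-0.8  1.6 -1.2] w 22.5
ROW [0.12, 0.02, 9.47, -0.0, 0.0, -0.1]
```

Emit:
{"name": "move_arm", "arguments": {"increments": [[0.1, 0, 4, 0, 0, 0], [0.1, 0, 8, 0, 0, 0], [0.1, 0, 9.4, 0, 0, 0], [0.1, 0, 9.4, 0, 0, 0], [0.1, 0, 9.4, 0, 0, 0], [0.1, 0, 9.4, 0, 0, 0]]}}

```text
clock: 20.9
eef_pos: [641.1, 11.3, 87.0]
tool_rot: [3.141, -0.004, -0.068]
force: [0.0, 0.2, -0.9]
width: 22.5
```

Run:
```python
from h import *
np.set_printoptions(precision=1,suppress=True)
a=eyes.get_image("top")[:,:,::-1];b=eyes.get_image("scene")[:,:,::-1]
cv2.imwrite("pics/t6.png",a);cv2.imwrite("pics/s6.png",b)
z=lambda i,x,y,w,h:cv2.resize(i[y:y+h,x:x+w],(400,400),interpolation=cv2.INTER_CUBIC)
cv2.imwrite("pics/c6.png",np.hstack([z(a,285,165,50,50),z(b,300,170,60,60)]))
row([639.3,11,84.5],tool(-.068,0))
s=ctrl.read_state();p=s["eef_pos"];d=np.array([np.cos(-.068),np.sin(-.068),0])
ax=p+[0,0,3.5]
P=[ax-19.5*d,ax-67.5*d]
print("pred shoulder,tip",P,"top crop",(proj("top",P)-(285,165)+.5)*8-.5,"scene crop",(proj("scene",P)-(300,170)+.5)*400/60-.5+[400,0])
```

```text
clk 21.0 pos [640.8  11.1  86.8] rot [ 3.1 -0.  -0.1] q [-0.2  0.8  0.3  1.7 -0.3  0.7 -1.4] F [-0.6  0.2 -1.6] w 22.3
ROW [-0.15, 0.02, 0.23, 0.0, -0.2, -0.0]
pred shoulder,tip [array([621.4,  12.4,  90.3]), array([573.5,  15.7,  90.3])] top crop [[126.  117.8]
 [117.5 227.9]] scene crop [[515.8 264.6]
 [609.8 219.8]]
```

View pics/c6.png

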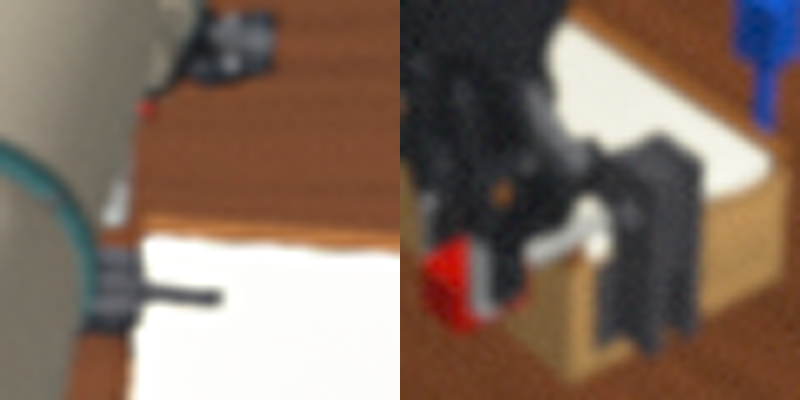

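Run:
```python
from h import *
np.set_printoptions(precision=1,suppress=True,linewidth=200)
g=cv2.imread("pics/t6.png",0).astype(int);g5=cv2.imread("pics/t5.png",0).astype(int)
print("t6 tip rows 187-193, cols 294-304");print(g[187:194,294:305])
print("t5 lug rows 194-207, cols 290-306");print(g5[194:208,290:307])
yaw=-.068;Rz=R.from_euler('z',yaw).as_matrix()[:2,:2]
L=np.array([548,17.5])
for q in [(14,15,110),(14,-15,110),(-14,15,110),(-14,-15,110),(14,15,60),(-14,15,60),(-14,-15,60)]: print(q,proj("top",np.r_[L+Rz@q[:2],q[2]])[0])
```

```text
t6 tip rows 187-193, cols 294-304
[[109 111 108 106 106 119 118  98  86  83  85]
 [102 109 107 105 112 139 138 105  85  86  86]
 [ 91 105 108 104 118 151 147 106  88  88  87]
 [ 75  94 104 106 134 160 144 101  86  85  86]
 [ 72  87 100 117 162 177 144  99  87  94  98]
 [ 80  79  93 117 163 173 131  92  95 114 125]
 [ 88  74  83  98 117 119 100  87  97 119 133]]
t5 lug rows 194-207, cols 290-306
[[ 94  92  94  93  95  93  95  93  93  94  90  88 110 164 202 204 192]
 [ 93  92  92  94  96  98  97  97  97  98  93  93 143 248 255 255 255]
 [ 91  93  94  97  99 102 103 104 102 103 100  93 144 251 255 255 255]
 [ 89  91  94  96  99  97  96  95  95  98  97  89 134 242 255 255 254]
 [ 86  89  90  93  88  82  83  80  80  80  84  79 116 223 255 255 255]
 [ 86  89  90  93  97  97  98  96  96  94  93  85 110 200 254 255 255]
 [ 90  92  92  92  98  96  98  97  96  97  95  91  95 136 179 199 213]
 [ 92  91  92  93  90  88  86  85  86  86  87  83  78  85  96 101 107]
 [ 91  91  90  91  97  99 100  98 100 100  98  91  90 120 144 144 128]
 [ 91  92  92  91  91  98  98  99 100 100  98  95 131 212 250 249 237]
 [ 94  92  91  88  72  63  63  70  77  76  69  75 145 247 255 255 255]
 [ 95  97  97  92  77  54  50  55  60  59  51  83 180 254 255 254 254]
 [ 93  90  94  93  81  70  60  60  59  56  59 135 246 255 255 253 253]
 [ 87  86  85  86  85  82  83  79  75  71  74 149 253 255 254 253 253]]
(14, 15, 110) [294.3 195.3]
(14, -15, 110) [303.1 195.9]
(-14, 15, 110) [293.6 203.4]
(-14, -15, 110) [302.5 204.1]
(14, 15, 60) [295.1 197.2]
(-14, 15, 60) [294.4 205.2]
(-14, -15, 60) [303.  205.8]
```

Emit:
{"name": "move_arm", "arguments": {"increments": [[0, 0, 0.25, 0, -0.2, 0], [0, 0, 0.25, 0, -0.2, 0], [-0.6, 0, 0.25, 0, -0.2, 0], [-1.2, 0, 0.25, 0, -0.2, 0], [-1.6, 0, 0.25, 0, -0.2, 0], [-2, 0, 0.25, 0, -0.2, 0], [-2.3, 0, 0.25, 0, -0.2, 0], [-2.3, 0, 0.25, 0, -0.2, 0]]}}

```text
clock: 21.8
eef_pos: [616.2, 12.6, 82.5]
tool_rot: [3.141, 0.004, -0.069]
force: [-0.9, 0.6, -1.3]
width: 22.4
```

Emit:
{"name": "move_arm", "arguments": {"increments": [[0, 0, -0.15, 0, 0, 0], [-0.3, 0, -0.15, 0, 0, 0], [-0.7, 0, -0.15, 0, 0, 0], [-1.1, 0, -0.15, 0, 0, 0], [-1.5, 0, -0.15, 0, 0, 0], [-1.9, 0, -0.15, 0, 0, 0], [-2.3, 0, -0.15, 0, 0, 0], [-2.7, 0, -0.15, 0, 0, 0], [-3, 0, -0.15, 0, 0, 0], [-3, 0, -0.15, 0, 0, 0]]}}

```text
clock: 22.8
eef_pos: [586.2, 14.6, 84.0]
tool_rot: [3.141, 0.004, -0.069]
force: [-0.2, 0.3, -1.2]
width: 22.8
```

Sliding freely. About 4–5 mm remain, so I push until the head touches the lug.

Emit:
{"name": "move_arm", "arguments": {"increments": [[-0.2, 0, 0, 0, 0, 0], [-0.4, 0, 0, 0, 0, 0], [-0.5, 0, 0, 0, 0, 0], [-0.6, 0, 0, 0, 0, 0], [-0.6, 0, 0, 0, 0, 0]]}}

```text
clock: 23.3
eef_pos: [580.8, 15.0, 84.1]
tool_rot: [3.141, 0.003, -0.069]
force: [-0.4, -0.0, -0.8]
width: 22.4
```

Emit:
{"name": "move_arm", "arguments": {"increments": [[-0.2, 0, 0, 0, 0, 0], [-0.4, 0, 0, 0, 0, 0], [-0.5, 0, 0, 0, 0, 0], [-0.5, 0, 0, 0, 0, 0]]}}

```text
clock: 23.7
eef_pos: [580.6, 14.9, 85.1]
tool_rot: [3.141, -0.007, -0.069]
force: [8.0, 0.1, -4.3]
width: 22.3
```

Emit:
{"name": "move_arm", "arguments": {"increments": [[-0.3, 0, 0, 0, 0, 0], [-0.5, 0, 0, 0, 0, 0], [-0.5, 0, 0, 0, 0, 0]]}}

```text
clock: 24.0
eef_pos: [580.7, 14.9, 85.9]
tool_rot: [3.14, -0.017, -0.069]
force: [16.4, -1.2, -8.2]
width: 22.6
```

Emit:
{"name": "move_arm", "arguments": {"increments": [[0.8, 0, 0, 0, 0, 0], [0.9, 0, 0, 0, 0, 0], [0.9, 0, 0, 0, 0, 0]]}}

```text
clock: 24.3
eef_pos: [580.6, 15.0, 84.2]
tool_rot: [3.141, 0.002, -0.069]
force: [3.6, -0.3, -1.5]
width: 22.4
```

Emit:
{"name": "move_arm", "arguments": {"increments": [[0, 0, 0, 0, 0, 0], [0, 0, 0, 0, 0, 0], [0, 0, 0, 0, 0, 0], [0, 0, 0, 0, 0, 0], [0, 0, 0, 0, 0, 0], [0, 0, -2, 0, 0, 0], [0, 0, -5, 0, 0, 0], [0, 0, -10, 0, 0, 0], [0, -10, -15, 0, 0, 0], [0, -20, -15, 0, 0, 0], [0, -26, -15, 0, 0, 0], [0, -26, -15, 0, 0, 0], [0, -26, -15, 0, 0, 0], [0, -26, -15, 0, 0, 0]], "grip": 0.0}}

```text
clock: 25.7
eef_pos: [596.7, 282.7, 233.9]
tool_rot: [-3.138, 0.004, -0.06]
force: [-0.0, -0.3, 0.9]
width: 42.6
```

Run:
```python
from h import *
a=eyes.get_image("top")[:,:,::-1];b=eyes.get_image("scene")[:,:,::-1]
cv2.imwrite("pics/t7.png",a);cv2.imwrite("pics/s7.png",b)
z=lambda i,x,y,w,h:cv2.resize(i[y:y+h,x:x+w],(400,400),interpolation=cv2.INTER_CUBIC)
cv2.imwrite("pics/c7.png",np.hstack([z(a,280,170,60,60),z(b,300,160,70,70)]))
row([600,280,240],tool(-.07,0))
```

```text
clk 25.8 pos [597.  279.2 233.5] rot [-3.14   0.004 -0.062] q [-0.67  0.66  0.33  1.49 -0.24  1.03 -1.91] F [-0.  -0.6 -0.8] w 42.9
ROW [0.29, -0.1, -0.66, -0.1, 0.2, 0.5]
```

View pics/c7.png

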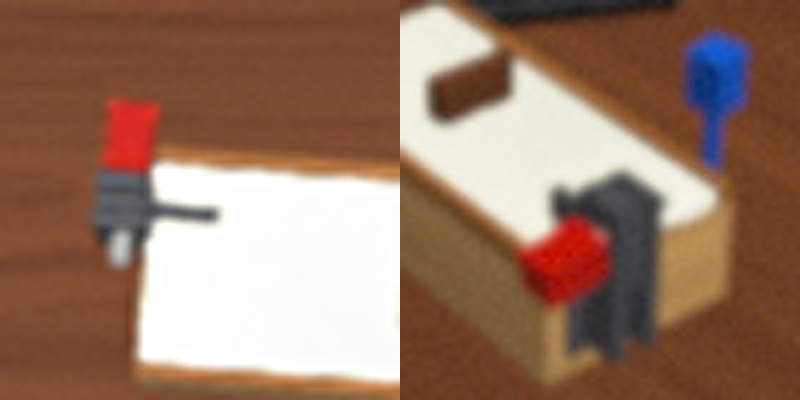

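The red head is flush against the far lug, at top crop (130,135) and scene crop (567,262). The shank tip sticks out past the near lug at top crop (118,250), and the cover is shut. I check the bystanders last.

View pics/s7.png

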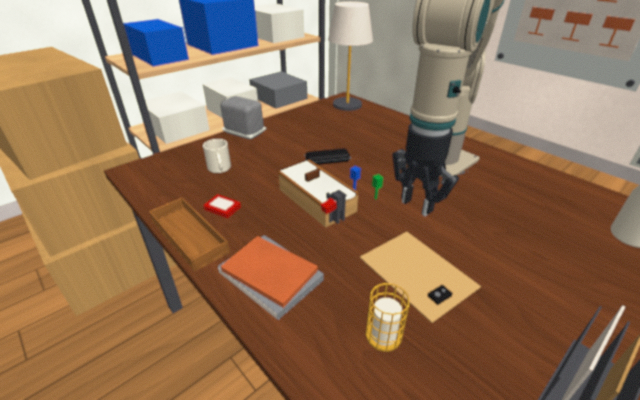

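Run:
```python
from h import *
A=cv2.imread("pics/scene0.png").astype(int);B=cv2.imread("pics/s7.png").astype(int)
D=np.abs(A-B).max(2)
for n,(x,y,w,h) in dict(fob=(425,282,30,25),candle=(362,280,50,72),books=(215,232,112,85),cards=(202,192,42,26),mug=(200,138,34,36),case=(304,147,48,17),blue=(348,164,14,26),green=(370,172,16,28)).items(): print(n,D[y:y+h,x:x+w].max(),(D[y:y+h,x:x+w]>40).sum())
ctrl.finish_job()
```

```text
fob 13 0
candle 16 0
books 18 0
cards 21 0
mug 15 0
case 136 7
blue 155 5
green 17 0
the job is handed in; nothing more can be done
```

The key box is locked and the job is handed in, at about 26 s of the 72 s allowed. I lifted the red pin out of the prop hole, laid it flat on the mat and let it go. I then slid the cover shut against its end stop, took the pin again and pushed it through both lugs and the eye from the far side.

**Last checks:**
- **Pin and cover:** A 16 N push no longer moved the pin. The pictures show its head against the far lug, its tip out past the near lug and the cover shut.
- **Arm:** It is clear of everything.
- **Other things on the table:** Comparing the scene picture before and after, the fob, candle, books, cards, mug and green look-alike are unchanged. A few pixels differ in the boxes around the eyeglass case (7) and the blue look-alike (5). I take these to be the moved cover showing at the edges, since both look in place in the last picture, but I did not measure them separately.
- **Camera disagreement:** The two cameras disagreed by about 3 mm on where the hasp is along the slide. I aimed in between, and the pin went in without side force.

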